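# Change round three samples between bench instruments

## Robot

A 7-joint arm with a two-finger parallel gripper is mounted at the origin on the work surface. World frame = base frame: x ahead of the robot, y to its left, z up, the work surface at z = 0. Lengths are in m, angles in rad, forces in N, time in s.
With the tool pointing down it reaches from about 0.35 to 0.9 m from the base axis. Payload 8.1 kg.
Tool frame: the origin (TCP) lies at the centre of the arm's flange, where the gripper is bolted on; the fingertips stand 178 mm ahead of it and the grasp point (between the pads) lies 159 mm ahead of it; x points along the fingers, z is the direction in which the jaws open and shut, and the axes are right-handed (so a half turn about x gives the same grasp; the last joint's range is limited). The gripper opens to 92 mm and grips with 3 to 60 N. Pads are 19 mm wide; open, the fingers measure 130 mm over their backs; the gripper's body (75 mm by 190 mm) begins 47 mm behind the grasp point.
Start: joints at [-1.435, 0.434, 0.025, 1.573, -0.012, 1.134, -0.075], TCP at [0.148, 0.607, 0.405] pointing down, gripper open.
Joint ranges: [-2.62, 2.62], [-0.44, 2.09], [-1.27, 1.32], [0.08, 2.57], [-1.32, 4.46], [0.12, 2], [-2.74, 2.74]. Speed limits (rad/s): [2.22, 2.22, 3.01, 3.01, 3.14, 3.14, 3.14].

## Interface

Orientations are given as a rotation vector (axis times angle).
In Python, from cell import arm, get_image, search_frame, pinpoint gives the robot as it stands.
- The arm moves only by the tool arm_command, never from a script. Its argument "motion" is a list of rows, each a list of 7 numbers: the finger opening in mm, from 0 to 91.8, then the shift along the tool's x, y, z in mm, then the turn, a rotation vector about the tool's x, y, z in degrees. In form: [[fingers, x, y, z, ax, ay, az], ...]. A call has 1 to 5 rows; each row shifts and turns the commanded pose from where the row before left it, along the tool's axes as they then stand; what a row does not reach is not made up. A row lasts 1/8 s, in which the tool goes at most 62.5 mm and 10.7 degrees, less where a joint would pass 70% of its speed; a pose out of reach is approached as far as the arm can. A call with a gripper value outside its range is refused whole. The fingers move at their own pace and stop on an object; "newtons" is the grip in N (left out, the last holds). Time passes only in rows, so rows that do not move let the fingers close. It gives the time, the measured TCP pose, the force and the opening at its end, in the units of the state.
- arm.observe(): the state, without advancing time (a new reading comes with each control period).
- get_image(name): name is "side" or "top" or "wrist"; returns a dict with "frame" (400x640x3 uint8, red, green, blue), "range_z" (400x640 float32, m along the optical axis (not along the pixel's ray), 0 where there is no reading), "K" (3x3 intrinsics, pixels), "distortion" ([k1, k2, p1, p2, k3] as OpenCV has them; the pictures are not rectified), "origin" and "rotation" of the camera in the world; the wrist camera has in their place "tool_from_camera" (4x4, takes a point from camera to tool coordinates, whose origin is the TCP and whose axes are the tool frame's). Camera axes: x right, y down, z forward; pixel columns grow to the right and rows downward; lengths in m; the calibration is good to about 2 mm. A picture is of the moment at which its call begins: read the wrist's pose just before it.
- arm.sign_off(): hands the job in, once; it reports no verdict.
Trained networks look in the newest picture that a camera, given by its name, has taken for a name from the list of things; names that differ only in an ending like _2 or _b are one class to them, and where a whole thing is asked for, a point or a joint stands for the part that bears it (a point fixed in the world has none). Each returns a list of dicts, best first, with "p" (0 to 1); they miss things now and then, are a little off and sometimes report something else, mostly with a low value. They report only what shows in the picture. A call takes as long as a camera call. They do not tell look-alikes from the thing itself.
- search_frame(camera, target): "point" ([x, y, z] in m, in world coordinates, good to about 4 mm: the middle of the surface that is visible of it).
- pinpoint(camera, target): "point" ([x, y, z] in m, in world coordinates, good to about 4 mm: a listed point, or the origin of a listed thing).
The state is a dict: "clock": time; "joints": joint angles; "dq": joint speeds; "joint_efforts": joint torques, N m; "position": TCP position; "ee_rot": TCP orientation; "force": force on the tool from outside, world axes, zero at the start; "ft_torque": the same for the moment, N m; "width": opening from 0.0 (shut) to 1.0 (fully open).
Only numpy, scipy, OpenCV 4.12 (cv2) and the standard library are available. Lean on these libraries where they do the work, as an engineer would, in place of code of your own. Each camera call takes 0.05 s, during which the arm holds its last target. There are 200 camera calls.

## Task

The three amber samples stand on the wrong instruments: put the tall round bottle in the middle of the balance's pan, the square bottle in the middle of the stirrer's plate and the wide jar in the middle of the shaker's platform. To make room, set one sample down on the empty steel tray on the way. Keep the samples upright, set them down without dropping them, and leave the beaker, wash bottle and vial rack where they are.

Things in the scene. Friction and masses are not known exactly. Their poses are not given: they have to be found in the camera images.
- tall_bottle_mid (a point): Sample: tall slim round bottle of amber glass with white cap, 100 mm high, about 0.11-0.23 kg. Point on its axis, 50 mm above its foot; z up. Body 40 mm diameter, straight from the foot up to 70 mm; above that a shoulder to a neck and a cap 29 mm in diameter (82 to 100 mm above the foot). At the start it stands on the shaker.
- square_bottle_mid (a point): Sample: square amber bottle with a round white cap, 80 mm high, about 0.14-0.28 kg. Point on its axis, 40 mm above its foot; x and y square to its side faces, z up. Body 50 x 50 mm, 60 mm high; above that a cap 37 mm in diameter (64 to 80 mm above the foot). At the start it stands on the balance, turned at will.
- wide_jar_mid (a point): Sample: low wide round amber jar with a full-width white lid, 60 mm in diameter, 60 mm high, about 0.15-0.31 kg. Point on its axis, 30 mm above its foot; z up. At the start it stands on the stirrer.
- balance_pan (a point): Balance: flat grey instrument 165 x 120 mm with a dark display at one end and a round steel pan, 90 mm in diameter, at the other. Fixed to the bench. Point at the centre of the pan's upper face, 45 mm above the bench; z up, x away from the display along the length. Goal place of the tall bottle.
- stirrer_top (a point): Magnetic stirrer: square white instrument, 115 x 115 mm, with a white square plate 100 x 100 mm on top and a black knob on its front. Fixed to the bench. Point at the centre of the plate's upper face, 50 mm above the bench; z up. Goal place of the square bottle.
- shaker_top (a point): Shaker: round grey instrument, 110 mm in diameter, with a round black rubber platform 90 mm in diameter on top. Fixed to the bench. Point at the centre of the platform's upper face, 60 mm above the bench; z up. Goal place of the wide jar.
- tray_floor (a point): Empty square steel tray, the spare place: 130 x 130 mm, rim 9 mm high and 3 mm thick, fixed to the bench. Point at the centre of its inner floor, 5 mm above the bench; x and y along its sides, z up.
- beaker_mid (a point): Bystander, to be left alone: empty loose glass beaker, 66 mm in diameter, 80 mm high. Point on its axis, 40 mm above the bench.
- wash_bottle_mid (a point): Bystander, to be left alone: loose white wash bottle, 58 mm in diameter, with a blue cap and a bent spout that reaches 43 mm out along x, 137 mm high in all. Point on its axis, 50 mm above the bench.
- vial_rack_mid (a point): Bystander, to be left alone: loose grey rack 75 x 100 mm with six small vials with black caps, 59 mm high. Point on its centre line, 30 mm above the bench.
Not all that is in view belongs to the job. Leave any blue look-alike of the part that bears square_bottle_mid alone.

How it is judged:
By the outcome, as a careful person would: the job done as asked, in the order asked, and still so for the second after the job is handed in, with the robot touching nothing.
It also fails if it takes over 122 s, if anything falls off the work surface, if the arm or the gripper's body presses on something with over 40 N, if the wrist force passes 120 N, or if a joint passes its speed limit or range.

## Working session

There is one attempt and no reset: what is moved stays moved. The work goes in short steps, Python scripts to look and compute and a tool call to move; the robot and the scene stay as the last step left them, time stands still between calls to the robot, and variables do not carry over. Pictures are saved under pics/ and viewed, about 12 in all and at most 16, crops included, and the job is handed in when it is done.

Besides the shell and the picture viewer there is one more tool, called after "Emit:" as name(argument=value, ...) on one line, values as JSON. arm_command: Moves the arm, as the interface text tells. Its arguments: {"type":"object","properties":{"motion":{"type":"array"},"newtons":{"type":"number"}},"required":["motion"]}

```bash
ls; mkdir -p pics
python3 - <<'E'
from cell import arm,get_image,search_frame,pinpoint
import cv2
s=arm.observe(); print({k:s[k] for k in('clock','position','ee_rot','force','width')})
for c in('top','side'):
    im=get_image(c); cv2.imwrite(f'pics/{c}0.png',im['frame'][:,:,::-1]); print(c,im['origin'])
    for n in 'tall_bottle_mid square_bottle_mid wide_jar_mid balance_pan stirrer_top shaker_top tray_floor beaker_mid wash_bottle_mid vial_rack_mid'.split():
        print(n,[([round(float(v),4) for v in d['point']],round(d['p'],2)) for d in pinpoint(c,n)[:3]])
E
```

```text
pics
{'clock': 0.0, 'position': array([0.14781931, 0.60702123, 0.40395204]), 'ee_rot': array([-1.0325364 ,  1.3139396 ,  1.03071349]), 'force': array([-0.33682907,  0.32056073, -0.33110627]), 'width': 0.9999275500168637}
top [ 0.42691547 -0.01417806  1.17357127]
tall_bottle_mid [([0.4416, 0.329, 0.1098], 0.71)]
square_bottle_mid [([0.6608, -0.1193, 0.0861], 0.89), ([0.5573, 0.102, 0.0494], 0.61)]
wide_jar_mid [([0.5671, 0.0964, 0.0799], 0.56)]
balance_pan [([0.6649, -0.1088, 0.0436], 0.74)]
stirrer_top [([0.5586, 0.1055, 0.0514], 0.89)]
shaker_top [([0.4373, 0.3367, 0.0635], 0.66)]
tray_floor [([0.4267, -0.3337, 0.0031], 0.88)]
beaker_mid [([0.3784, -0.0082, 0.037], 0.93), ([0.6608, -0.1217, 0.0862], 0.18)]
wash_bottle_mid [([0.6702, 0.3283, 0.0482], 0.69)]
vial_rack_mid [([0.71, -0.3546, 0.0294], 0.61)]
side [ 0.3958221  -0.76584375  0.92451054]
tall_bottle_mid [([0.4443, 0.325, 0.1124], 0.69)]
square_bottle_mid [([0.4303, -0.3276, 0.0063], 0.74), ([0.6036, -0.2539, 0.0462], 0.66), ([0.6592, -0.1186, 0.0856], 0.64)]
wide_jar_mid [([0.5669, 0.0961, 0.0792], 0.87)]
balance_pan [([0.6663, -0.1087, 0.0424], 0.97)]
stirrer_top [([0.5625, 0.0986, 0.0498], 0.84), ([0.4379, 0.3358, 0.0563], 0.26)]
shaker_top [([0.4393, 0.3338, 0.06], 0.78)]
tray_floor [([0.4306, -0.3276, 0.0056], 0.79), ([0.3775, -0.0072, 0.0364], 0.53)]
beaker_mid [([0.3787, -0.0068, 0.0349], 0.77)]
wash_bottle_mid [([0.6701, 0.3265, 0.0507], 0.74)]
vial_rack_mid [([0.709, -0.3513, 0.0297], 0.96)]
```

View pics/top0.png

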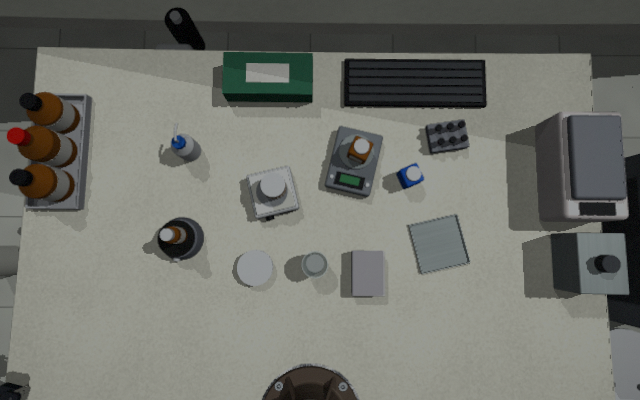

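View pics/side0.png

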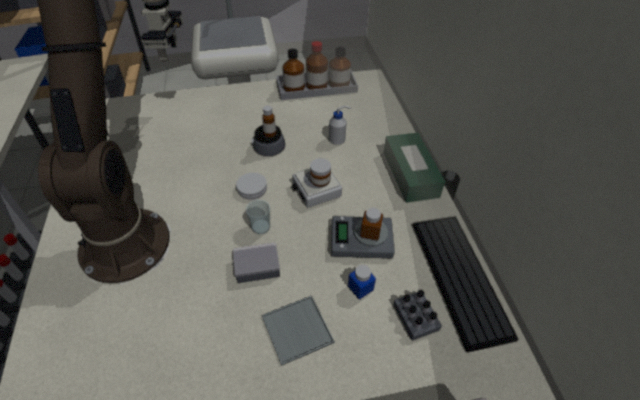

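The top view shows the tall bottle on the shaker at (178,238), the jar on the stirrer at (273,186), the square bottle on the balance at (360,150) and the blue look-alike at (410,176). The tray is at (438,243) and the beaker at (314,264). The white disc at (255,268) and the grey box at (367,273) are clutter. The side view agrees. I'll refine the positions from the depth data.

```bash
cat > h.py <<'E'
from cell import arm,get_image,search_frame,pinpoint
import numpy as np,cv2
from scipy.spatial.transform import Rotation as R
def cloud(c):
    s=arm.observe() if c=='wrist' else None
    im=get_image(c); d=im['range_z']; v,u=np.nonzero(d>0)
    n=cv2.undistortPoints(np.stack([u,v],1).astype(np.float64)[:,None],np.array(im['K']),np.array(im['distortion']))[:,0]
    z=d[v,u].astype(float); P=np.c_[n*z[:,None],z]
    if c=='wrist':
        T=np.array(im['tool_from_camera']); Rt=R.from_rotvec(s['ee_rot']).as_matrix()
        W=(P@T[:3,:3].T+T[:3,3])@Rt.T+s['position']
    else: W=P@np.array(im['rotation']).T+np.array(im['origin'])
    return W,im['frame'][v,u].astype(int),im,np.c_[u,v]
def band(W,xy,r,z,t):
    return (np.hypot(*(W[:,:2]-xy).T)<r)&(abs(W[:,2]-z)<t)
def fit(p,kind):
    q=(p[:,:2]*1000).astype(np.float32)
    if kind=='c': c,r=cv2.minEnclosingCircle(q); return np.round(c,1),round(2*r,1),len(q)
    c,s,a=cv2.minAreaRect(q); return np.round(c,1),np.round(s,1),round(a,1),len(q)
def grasp(yaw_only=False):
    s=arm.observe(); M=R.from_rotvec(s['ee_rot']).as_matrix()
    return s,M,s['position']+M@[.159,0,0]
def go(t):
    """tool-frame shift (mm) bringing the grasp point to world t (m)"""
    s,M,g=grasp(); return np.round(M.T@(np.array(t)-g)*1000,1)
E
python3 - <<'E'
from h import *
s,M,g=grasp(); print('M',M.round(3),g)
L=[('tall',(.443,.327),.03,.160,.006,'c'),('jar',(.567,.096),.045,.110,.006,'c'),('sq',(.66,-.119),.035,.125,.006,'c'),
('sqshoulder',(.66,-.119),.045,.105,.006,'r'),('pan',(.6655,-.1088),.06,.045,.005,'c'),('shaker',(.438,.335),.06,.06,.005,'c'),('stir',(.5605,.102),.08,.05,.005,'r'),('tray',(.4287,-.3307),.1,.006,.008,'r'),('trayrim',(.4287,-.3307),.1,.009,.004,'r')]
for c in('top','side'):
    W,C,im,uv=cloud(c); print(c)
    for n,xy,r,z,t,k in L:
        m=band(W,xy,r,z,t)
        if m.sum()>5: print(n,fit(W[m],k),W[m].mean(0).round(4))
E
```

```text
M [[ 0.    -0.972  0.237]
 [ 0.     0.237  0.972]
 [-1.    -0.     0.   ]] [0.14786106 0.60726838 0.24573339]Traceback (most recent call last):
  File "<stdin>", line 6, in <module>
  File "h.py", line 12, in cloud
    else: W=P@np.array(im['rotation']).T+np.array(im['origin'])
            ~~~~~~~~~~~~~~~~~~~~~~~~~~~~^~~~~~~~~~~~~~~~~~~~~~~
ValueError: operands could not be broadcast together with shapes (255018,) (3,)
```

```bash
sed -i "s/P@np.array(im\['rotation'\]).T+/P@R.from_rotvec(im['rotation']).as_matrix().T+/" h.py
python3 - <<'E'
from h import *
L=[('tall',(.443,.327),.03,.160,.006,'c'),('jar',(.567,.096),.045,.110,.006,'c'),('sq',(.66,-.119),.035,.125,.006,'c'),
('sqshoulder',(.66,-.119),.045,.105,.006,'r'),('pan',(.6655,-.1088),.06,.045,.005,'c'),('shaker',(.438,.335),.06,.06,.005,'c'),('stir',(.5605,.102),.08,.05,.005,'r'),('tray',(.4287,-.3307),.1,.006,.008,'r'),('trayrim',(.4287,-.3307),.1,.009,.004,'r')]
for c in('top','side'):
    W,C,im,uv=cloud(c); print(c)
    for n,xy,r,z,t,k in L:
        m=band(W,xy,r,z,t)
        if m.sum()>5: print(n,fit(W[m],k),W[m].mean(0).round(4))
E
```

```text
top
tall (array([442.7, 326.1]), 31.6, 146) [0.4427 0.3253 0.1595]
jar (array([564.1,  95.7]), 60.1, 486) [0.5638 0.0954 0.1097]
sq (array([ 658.8, -115.7]), 39.6, 196) [ 0.6585 -0.1165  0.1246]
sqshoulder (array([ 658.6, -116.7]), array([50.1, 52.1]), 64.7, 207) [ 0.654  -0.1145  0.104 ]
pan (array([ 662.1, -112.9]), 113.4, 469) [ 0.6568 -0.1027  0.0446]
shaker (array([435.6, 335.3]), 91.8, 668) [0.4314 0.3317 0.0597]
stir (array([554.8, 102.5]), array([109.7, 109.4]), 14.4, 1065) [0.547  0.1052 0.0496]
tray (array([ 428.4, -331.1]), array([196.1, 198.1]), 0.5, 4286) [ 0.4268 -0.3304  0.0025]
trayrim (array([ 427.3, -327.2]), array([179.5, 172.3]), 35.0, 746) [ 0.4287 -0.3306  0.0071]
side
tall (array([443.5, 323.7]), 35.3, 56) [0.4425 0.3219 0.1601]
jar (array([563. ,  92.2]), 61.2, 264) [0.5639 0.0906 0.1099]
sq (array([ 657.7, -119.1]), 39.4, 152) [ 0.6578 -0.1207  0.1243]
sqshoulder (array([ 657.3, -120.7]), array([46.8, 50.2]), 69.6, 166) [ 0.6537 -0.1294  0.1039]
pan (array([ 665.9, -109.3]), 118.7, 346) [ 0.6598 -0.1257  0.0455]
shaker (array([434.8, 332.2]), 93.3, 251) [0.431  0.3226 0.0603]
stir (array([552.4,  97.5]), array([107.7, 111.4]), 12.8, 505) [0.5429 0.0845 0.0499]
tray (array([ 428.5, -330.8]), array([199.3, 198.2]), 11.0, 5250) [ 0.4273 -0.3359  0.0029]
trayrim (array([ 421.5, -341.2]), array([166.9, 166.2]), 22.0, 934) [ 0.4291 -0.3331  0.0071]
```

Emit:
arm_command(motion=[[91.8,0,-50,-29,0,0,0],[91.8,0,-50,-29,0,0,0],[91.8,0,-50,-29,0,0,0],[91.8,0,-50,-29,0,0,0],[91.8,0,-50,-29,0,0,0]], newtons=25)

```text
clock: 1.88
position: [0.3576, 0.4058, 0.405]
ee_rot: [-1.031, 1.312, 1.032]
force: [1.1, 0.9, -0.3]
width: 1.0
```

Emit:
arm_command(motion=[[91.8,0,-50,-29,0,0,0],[91.8,0,-53,-30,0,0,0],[91.8,0,0,0,0,0,0]])

```text
clock: 2.25
position: [0.4463, 0.3209, 0.405]
ee_rot: [-1.027, 1.316, 1.022]
force: [-0.5, 1.6, -0.6]
width: 0.999
```

Run:
```python
from h import *
W,C,im,uv=cloud('wrist'); cv2.imwrite('pics/w1.png',im['frame'][:,:,::-1])
s,M,g=grasp(); print(g,s['joints'].round(2),s['clock'])
for n,xy,r,z,t in[('tall',(.443,.325),.03,.16,.005),('shaker',(.435,.334),.06,.06,.004)]:
    m=band(W,xy,r,z,t); print(n,m.sum(),fit(W[m],'c') if m.sum()>5 else '')
print([d['point'].round(4) if hasattr(d['point'],'round') else d['point'] for d in pinpoint('wrist','tall_bottle_mid')],go([.443,.325,.12]))
```

```text
[0.44430336 0.32346292 0.24585935] [-0.85  0.31  0.16  1.77 -0.06  1.07  0.66] 2.3
tall 1087 (array([443.1, 327.6]), 29.0, 1087)
shaker 3738 (array([437.3, 337.4]), 89.7, 3738)
[[0.4416, 0.3249, 0.1072]] [125.8  -0.2  -0.2]
```

View pics/w1.png

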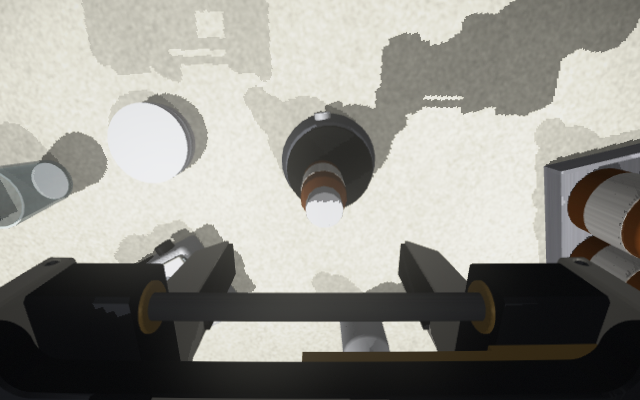

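The wrist view shows the capped bottle at (325,210) on the black platform at (328,160), clear between the fingers. I'll descend and grasp.

Emit:
arm_command(motion=[[91.8,30,2,3,0,0,0],[91.8,40,0,0,0,0,0],[91.8,36,0,0,0,0,0],[91.8,20,0,0,0,0,0],[20,0,0,0,0,0,0]])

```text
clock: 2.98
position: [0.4397, 0.33, 0.2774]
ee_rot: [-1.034, 1.315, 1.034]
force: [-0.3, -0.6, 1.2]
width: 0.933
```

Emit:
arm_command(motion=[[20,0,0,0,0,0,0],[20,0,0,0,0,0,0],[20,0,0,0,0,0,0],[20,0,0,0,0,0,0],[20,0,0,0,0,0,0]])

```text
clock: 3.6
position: [0.4414, 0.3289, 0.2789]
ee_rot: [-1.031, 1.313, 1.031]
force: [-0.0, -0.3, 2.1]
width: 0.43
```

Emit:
arm_command(motion=[[20,-20,0,0,0,0,0],[20,-35,0,0,0,0,0],[20,-30,-5,-24,0,0,0],[20,0,-10,-45,0,0,0],[20,0,-13,-57,0,0,0]])

```text
clock: 4.22
position: [0.4385, 0.1993, 0.3639]
ee_rot: [-1.033, 1.311, 1.033]
force: [2.4, -1.4, -1.2]
width: 0.431
```

Emit:
arm_command(motion=[[20,0,-13,-57,0,0,0],[20,0,-13,-57,0,0,0],[20,0,-13,-57,0,0,0],[20,0,-13,-57,0,0,0],[20,0,-13,-57,0,0,0]])

```text
clock: 4.85
position: [0.4339, -0.0942, 0.3638]
ee_rot: [-1.032, 1.312, 1.032]
force: [1.3, 0.4, -1.7]
width: 0.435
```

Emit:
arm_command(motion=[[20,0,-13,-57,0,0,0],[20,0,-13,-57,0,0,0],[20,0,-11,-50,0,0,0],[20,0,-8,-30,0,0,0],[20,0,0,0,0,0,0]])

```text
clock: 5.48
position: [0.4314, -0.2941, 0.3635]
ee_rot: [-1.029, 1.316, 1.028]
force: [0.3, 0.6, -2.4]
width: 0.429
```

Run:
```python
from h import *
W,C,im,uv=cloud('wrist'); cv2.imwrite('pics/w2.png',im['frame'][:,:,::-1])
s,M,g=grasp(); print(g,s['joints'].round(2),s['clock'],s['width'])
print(pinpoint('wrist','tray_floor')[:1],pinpoint('wrist','tall_bottle_mid')[:1],go([.4287,-.331,.066]))
m=band(W,g[:2],.03,g[2]+.04,.005); print(m.sum(),fit(W[m],'c') if m.sum()>5 else '')
```

```text
[ 0.43166601 -0.29226943  0.20434819] [ 0.12  0.32  0.48  1.91 -0.18  0.95  2.01] 5.525 0.43249284220495504
[{'point': [0.4299, -0.3305, 0.0046], 'p': 0.98}] [{'point': [0.4314, -0.2966, 0.1963], 'p': 0.73}] [138.3  -6.3 -40.4]
2575 (array([ 432. , -294.2]), 49.0, 2575)
```

View pics/w2.png

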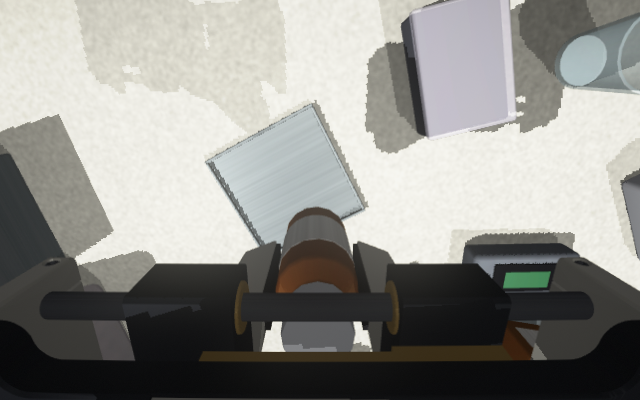

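The bottle is held upright at (320,270) and the tray is at (287,180). I'll go over the tray and set it down.

Emit:
arm_command(motion=[[20,0,-6,-40,0,0,0],[20,40,0,0,0,0,0],[20,50,0,0,0,0,0],[20,35,0,0,0,0,0],[20,10,0,0,0,0,0]])

```text
clock: 6.25
position: [0.4285, -0.3301, 0.227]
ee_rot: [-1.03, 1.313, 1.036]
force: [0.1, -0.4, -1.3]
width: 0.429
```

Emit:
arm_command(motion=[[20,3,0,0,0,0,0],[20,1,0,0,0,0,0],[20,0,0,0,0,0,0]])

```text
clock: 6.62
position: [0.4291, -0.332, 0.2258]
ee_rot: [-1.033, 1.312, 1.03]
force: [0.2, -0.1, -1.7]
width: 0.431
```

Emit:
arm_command(motion=[[20,1,0,0,0,0,0],[20,0,0,0,0,0,0]])

```text
clock: 6.88
position: [0.4287, -0.3318, 0.224]
ee_rot: [-1.032, 1.312, 1.031]
force: [0.3, -1.0, -2.4]
width: 0.427
```

Run:
```python
from h import *
for i in range(3):
    get_image('top'); s=arm.observe(); print(s['position'].round(4),s['force'].round(2))
```

```text
[ 0.4286 -0.3318  0.2239] [ 0.12  0.09 -1.69]
[ 0.4286 -0.3319  0.2238] [-0.7  -0.94 -2.38]
[ 0.4286 -0.3319  0.2238] [ 0.24 -0.5  -2.25]
```

Emit:
arm_command(motion=[[20,1,0,0,0,0,0],[20,0,0,0,0,0,0]])

```text
clock: 7.28
position: [0.4286, -0.3318, 0.2226]
ee_rot: [-1.031, 1.313, 1.032]
force: [1.1, 0.1, -2.2]
width: 0.428
```

Emit:
arm_command(motion=[[20,1,0,0,0,0,0],[20,0,0,0,0,0,0]])

```text
clock: 7.52
position: [0.4287, -0.3319, 0.2219]
ee_rot: [-1.032, 1.313, 1.031]
force: [-0.8, -0.4, 0.9]
width: 0.433
```

Emit:
arm_command(motion=[[60,0,0,0,0,0,0],[91.8,0,0,0,0,0,0],[91.8,0,0,0,0,0,0],[91.8,0,0,0,0,0,0],[91.8,-15,0,0,0,0,0]])

```text
clock: 8.15
position: [0.4283, -0.3316, 0.2365]
ee_rot: [-1.03, 1.314, 1.033]
force: [0.5, 0.1, 0.1]
width: 0.927
```

Emit:
arm_command(motion=[[91.8,-50,0,0,0,0,0],[91.8,-55,0,0,0,0,0],[91.8,-55,0,0,0,0,0],[91.8,0,0,0,0,0,0]])

```text
clock: 8.65
position: [0.429, -0.333, 0.402]
ee_rot: [-1.037, 1.309, 1.024]
force: [-0.1, -0.7, -0.6]
width: 0.999
```

Run:
```python
from h import *
W,C,im,uv=cloud('wrist')
s,M,g=grasp(); print(g,s['joints'].round(2),s['width'])
m=band(W,(.429,-.331),.03,.105,.006); print(m.sum(),fit(W[m],'c') if m.sum()>5 else '')
print(go([.564,.0945,.22]))
print(pinpoint('top','tall_bottle_mid')[:1])
```

```text
[ 0.42940244 -0.33253521  0.24047495] [ 0.17  0.32  0.51  1.82 -0.18  1.05  2.08] 1.000815598095462
734 (array([ 430.6, -332.8]), 29.0, 734)
[ 20.2 -29.6 446.8]
[]
```

Emit:
arm_command(motion=[[91.8,0,-3,45,0,0,0],[91.8,0,-4,58,0,0,0],[91.8,0,-4,58,0,0,0],[91.8,0,-4,58,0,0,0],[91.8,0,-4,58,0,0,0]])

```text
clock: 9.38
position: [0.5124, -0.0653, 0.3956]
ee_rot: [-1.03, 1.315, 1.033]
force: [1.6, -1.3, -0.4]
width: 1.001
```

Emit:
arm_command(motion=[[91.8,0,-4,58,0,0,0],[91.8,0,-4,58,0,0,0],[91.8,0,-3,54,0,0,0],[91.8,0,0,0,0,0,0]])

```text
clock: 9.88
position: [0.5634, 0.1007, 0.3947]
ee_rot: [-1.035, 1.312, 1.04]
force: [-1.0, -1.1, -0.5]
width: 0.999
```

Run:
```python
from h import *
W,C,im,uv=cloud('wrist'); cv2.imwrite('pics/w3.png',im['frame'][:,:,::-1])
s,M,g=grasp(); print(g,s['joints'].round(2),s['clock'],M[:,2])
m=band(W,(.564,.0945),.045,.11,.005); print('jar',m.sum(),fit(W[m],'c'))
m=band(W,(.5575,.101),.085,.05,.003); print('stir',m.sum(),fit(W[m],'r'))
for xy in[(.564,.0945)]: print(go([*xy,.085]))
print(pinpoint('wrist','stirrer_top')[:1],pinpoint('wrist','wide_jar_mid')[:1])
```

```text
[0.56265282 0.09739112 0.2359495 ] [-0.51  0.36  0.34  1.74 -0.13  1.07  1.2 ] 9.925 [ 0.23279341  0.97252507 -0.00148777]
jar 3418 (array([565.6,  96.9]), 60.0, 3418)
stir 5216 (array([556.7, 105.3]), array([ 99.1, 101.7]), 14.3, 5216)
[150.9  -2.4  -2.3]
[{'point': [0.3758, -0.0041, 0.0391], 'p': 0.23}] [{'point': [0.561, 0.0994, 0.0773], 'p': 0.76}]
```

View pics/w3.png

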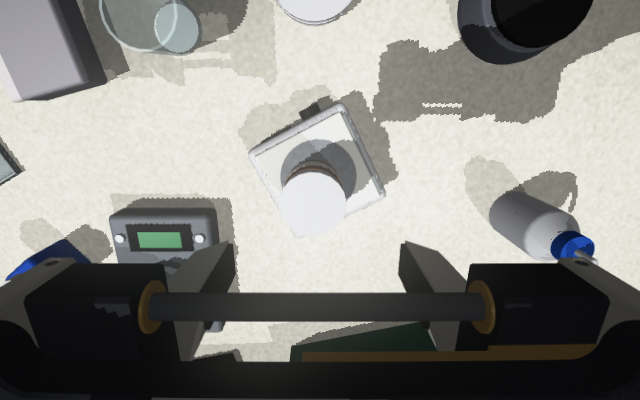

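The jar lid is at (314,205), centred between the fingers, and the stirrer plate is visible around it. Descending to grasp.

Emit:
arm_command(motion=[[91.8,45,0,1,0,0,0],[91.8,50,0,0,0,0,0],[91.8,40,0,0,0,0,0],[91.8,16,0,0,0,0,0],[91.8,0,0,0,0,0,0]])

```text
clock: 10.65
position: [0.5636, 0.0953, 0.2454]
ee_rot: [-1.03, 1.315, 1.031]
force: [-1.3, 0.3, 0.7]
width: 1.001
```

Emit:
arm_command(motion=[[40,0,0,0,0,0,0],[40,0,0,0,0,0,0],[40,0,0,0,0,0,0],[40,0,0,0,0,0,0],[40,0,0,0,0,0,0]])

```text
clock: 11.28
position: [0.564, 0.0965, 0.2463]
ee_rot: [-1.032, 1.312, 1.031]
force: [-0.9, 0.5, 6.0]
width: 0.648
```

Run:
```python
from h import *
s,M,g=grasp(); print(g,s['width'],s['force'],M[:,2].round(3))
dx=np.array([.0015,0,0]) # in-hand offset
print(go([.4373-.0015,.3374,.16]))
```

```text
[0.56407536 0.09659122 0.08727842] 0.648445615223185 [-0.90983491  0.48926552  6.01406823] [0.236 0.972 0.001]
[-72.7 181.5 203.7]
```

Emit:
arm_command(motion=[[40,-20,0,0,0,0,0],[40,-40,0,0,0,0,0],[40,-30,20,23,0,0,0],[40,0,35,40,0,0,0],[40,0,40,45,0,0,0]])

```text
clock: 11.9
position: [0.4965, 0.2243, 0.3359]
ee_rot: [-1.03, 1.313, 1.03]
force: [1.0, 0.5, -3.0]
width: 0.653
```

Emit:
arm_command(motion=[[40,0,40,45,0,0,0],[40,0,30,33,0,0,0],[40,0,16,17,0,0,0],[40,0,0,0,0,0,0],[40,0,0,0,0,0,0]])

```text
clock: 12.52
position: [0.4363, 0.3355, 0.3354]
ee_rot: [-1.032, 1.314, 1.03]
force: [1.0, -0.5, -3.4]
width: 0.648
```

Run:
```python
from h import *
W,C,im,uv=cloud('wrist'); cv2.imwrite('pics/w4.png',im['frame'][:,:,::-1])
s,M,g=grasp(); print(g,s['width'],s['force'],M[:,2].round(3),s['joints'].round(2))
m=band(W,g[:2],.045,g[2]+.023,.006); print('jar',m.sum(),fit(W[m],'c'))
m=band(W,(.436,.336),.055,.06,.004); print('shk',m.sum(),fit(W[m],'c'))
print(go([.4358,.3374,.1]))
```

```text
[0.43655164 0.33501914 0.17654394] 0.6500113982730524 [-0.07656322 -1.2272468  -1.68156586] [ 0.238  0.971 -0.001] [-0.96  0.39  0.27  1.86 -0.13  0.91  0.71]
jar 9775 (array([425.6, 337.8]), 86.6, 9775)
shk 5145 (array([436.7, 337.4]), 89.6, 5145)
[76.5  1.3  2.2]
```

View pics/w4.png

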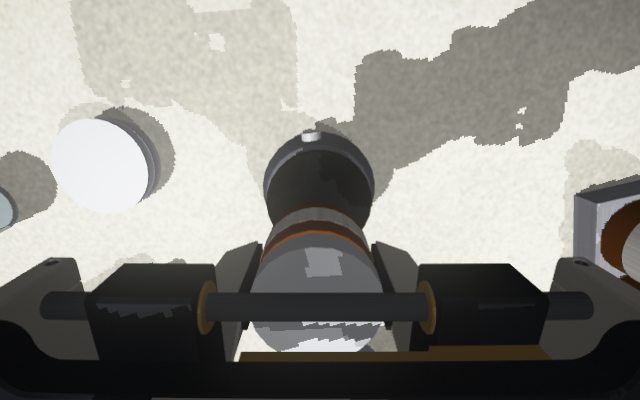

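The jar is held upright over the platform at (319,185). I'll lower it until it touches.

Emit:
arm_command(motion=[[40,25,1,2,0,0,0],[40,35,0,0,0,0,0],[40,14,0,0,0,0,0],[40,3,0,0,0,0,0],[40,0,0,0,0,0,0]])

```text
clock: 13.2
position: [0.436, 0.3385, 0.2595]
ee_rot: [-1.031, 1.312, 1.031]
force: [-0.1, -0.9, -3.4]
width: 0.651
```

Emit:
arm_command(motion=[[40,1,0,0,0,0,0],[40,0,0,0,0,0,0]])

```text
clock: 13.45
position: [0.4356, 0.3387, 0.2584]
ee_rot: [-1.031, 1.312, 1.031]
force: [-1.1, -0.2, -2.4]
width: 0.648
```

Emit:
arm_command(motion=[[40,1,0,-1,0,0,0],[40,0,0,0,0,0,0]])

```text
clock: 13.7
position: [0.4352, 0.3375, 0.2568]
ee_rot: [-1.031, 1.313, 1.031]
force: [-0.2, 0.2, -2.4]
width: 0.65
```

Emit:
arm_command(motion=[[40,1,0,0,0,0,0],[40,0,0,0,0,0,0]])

```text
clock: 13.95
position: [0.4352, 0.3376, 0.2563]
ee_rot: [-1.031, 1.312, 1.032]
force: [-2.3, -2.0, 5.3]
width: 0.646
```

Emit:
arm_command(motion=[[40,0.5,0,0,0,0,0],[40,0,0,0,0,0,0]])

```text
clock: 14.2
position: [0.4352, 0.3375, 0.2563]
ee_rot: [-1.031, 1.312, 1.032]
force: [-4.9, -2.4, 10.7]
width: 0.653
```

Emit:
arm_command(motion=[[65,0,0,0,0,0,0],[91.8,0,0,0,0,0,0],[91.8,0,0,0,0,0,0],[91.8,0,0,0,0,0,0],[91.8,-15,0,0,0,0,0]])

```text
clock: 14.82
position: [0.4349, 0.3374, 0.2699]
ee_rot: [-1.032, 1.315, 1.032]
force: [-0.2, -0.5, 0.3]
width: 0.998
```

Emit:
arm_command(motion=[[91.8,-45,0,0,0,0,0],[91.8,-50,0,0,0,0,0],[91.8,-35,0,0,0,0,0],[91.8,0,0,0,0,0,0]])

```text
clock: 15.32
position: [0.4359, 0.3378, 0.4041]
ee_rot: [-1.03, 1.306, 1.031]
force: [0.2, 0.8, 0.2]
width: 0.996
```

Run:
```python
from h import *
W,C,im,uv=cloud('wrist')
s,M,g=grasp(); print(g,s['width'],s['force'])
m=band(W,(.436,.336),.045,.12,.006); print('jar',m.sum(),fit(W[m],'c'))
m=band(W,(.436,.336),.055,.06,.004); print('shk',m.sum(),fit(W[m],'c'))
print(go([.658,-.1175,.24]))
```

```text
[0.43576158 0.33801733 0.24311903] 0.9943959783130527 [-0.34791412 -0.36588767 -0.74654763]
jar 3492 (array([436.7, 337.4]), 59.9, 3492)
shk 1922 (array([436.9, 337.3]), 89.4, 1922)
[   2.5 -323.7 -390. ]
```

Jar and platform are centred to 0.2 mm. Next is the square bottle.

Emit:
arm_command(motion=[[91.8,0,-36,-43,0,0,0],[91.8,0,-36,-43,0,0,0],[91.8,0,-36,-43,0,0,0],[91.8,0,-36,-43,0,0,0],[91.8,0,-36,-43,0,0,0]])

```text
clock: 16.0
position: [0.5594, 0.0845, 0.3993]
ee_rot: [-1.031, 1.314, 1.033]
force: [0.4, 0.7, -0.2]
width: 0.999
```

Emit:
arm_command(motion=[[91.8,0,-36,-43,0,0,0],[91.8,0,-36,-43,0,0,0],[91.8,0,-36,-43,0,0,0],[91.8,0,-36,-45,0,0,0],[91.8,0,0,0,0,0,0]])

```text
clock: 16.62
position: [0.6578, -0.123, 0.3987]
ee_rot: [-1.027, 1.32, 1.025]
force: [-0.5, 0.5, -0.1]
width: 1.003
```

Run:
```python
from h import *
W,C,im,uv=cloud('wrist'); cv2.imwrite('pics/w5.png',im['frame'][:,:,::-1])
s,M,g=grasp(); print(g,s['clock'],s['joints'].round(2),'zaz',np.degrees(np.arctan2(M[1,2],M[0,2])))
m=band(W,(.659,-.117),.035,.125,.005); print('cap',m.sum(),fit(W[m],'c'))
m=band(W,(.659,-.117),.038,.095,.013); print('body',m.sum(),fit(W[m],'r'))
m=band(W,(.659,-.117),.038,.105,.003); print('shoulder',m.sum(),fit(W[m],'r'))
for t in(.003,.0015):
  m=band(W,(.6655,-.109),.047,.045,t); print('pan',m.sum(),fit(W[m],'c'))
p=pinpoint('wrist','balance_pan'); print(p[:1])
```

```text
[ 0.65729385 -0.11992957  0.23966798] 16.675 [-0.17  0.53  0.43  1.49 -0.23  1.18  1.62] zaz 76.05561261846846
cap 1418 (array([ 659.2, -115.6]), 37.1, 1418)
body 1495 (array([ 659. , -115.4]), array([50. , 50.1]), 65.2, 1495)
shoulder 1043 (array([ 658.9, -115.7]), array([48.2, 47.8]), 65.7, 1043)
pan 2048 (array([ 662.7, -110.2]), 89.7, 2048)
pan 1549 (array([ 663. , -110.3]), 89.1, 1549)
[]
```

View pics/w5.png

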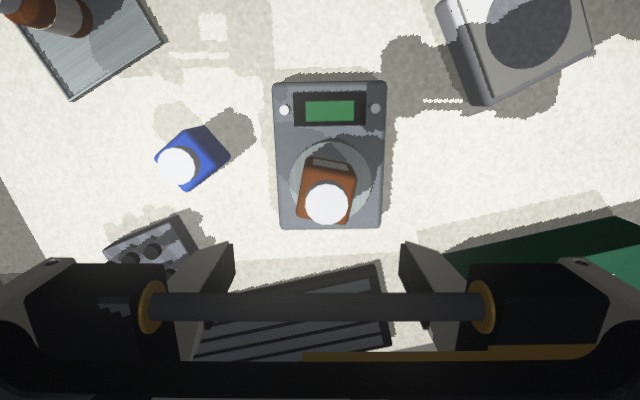

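The wrist view shows the square bottle's cap at (327,204) on the pan and the blue look-alike clear to the left at (190,160). I'll turn 11° to align with its faces and go part way down.

Emit:
arm_command(motion=[[91.8,30,0,0,5.5,0,0],[91.8,30,0,0,5.5,0,0],[91.8,20,0,0,0,0,0],[91.8,0,0,0,0,0,0],[91.8,0,0,0,0,0,0]])

```text
clock: 17.35
position: [0.6582, -0.116, 0.321]
ee_rot: [-0.887, 1.381, 0.887]
force: [-0.4, 0.5, 1.1]
width: 1.002
```

Run:
```python
from h import *
s,M,g=grasp(); print(g,'zaz',np.degrees(np.arctan2(M[1,2],M[0,2])),go([.6585,-.1155,.088]))
```

```text
[ 0.65826796 -0.11596315  0.16201761] zaz 65.39546362901304 [74.   0.   0.5]
```

Emit:
arm_command(motion=[[91.8,35,0,0,0,0,0],[91.8,30,0,0,0,0,0],[91.8,9,0,0,0,0,0],[91.8,0,0,0,0,0,0],[35,0,0,0,0,0,0]])

```text
clock: 17.98
position: [0.6586, -0.1172, 0.2479]
ee_rot: [-0.887, 1.381, 0.885]
force: [-0.0, 0.8, 0.2]
width: 0.934
```

Emit:
arm_command(motion=[[35,0,0,0,0,0,0],[35,0,0,0,0,0,0],[35,0,0,0,0,0,0],[35,0,0,0,0,0,0],[35,0,0,0,0,0,0]])

```text
clock: 18.6
position: [0.6581, -0.1168, 0.2464]
ee_rot: [-0.886, 1.382, 0.886]
force: [0.2, 1.4, 1.8]
width: 0.542
```

Run:
```python
from h import *
s,M,g=grasp(); print(g,s['width']*92,s['force'],M[:,1:].round(3),go([.5567,.105,.18]))
```

```text
[ 0.65814736 -0.11677696  0.08736969] 49.85710956114726 [0.20989513 1.42756229 1.82145756] [[-0.909  0.417]
 [ 0.417  0.909]
 [-0.     0.   ]] [-92.6 184.8 159.2]
```

Emit:
arm_command(motion=[[35,-20,0,0,0,0,0],[35,-40,0,0,0,0,0],[35,-33,20,17,0,0,0],[35,0,35,30,0,0,0],[35,0,40,34,0,0,0]])

```text
clock: 19.23
position: [0.605, -0.0035, 0.3408]
ee_rot: [-0.886, 1.382, 0.884]
force: [0.4, 1.2, -3.3]
width: 0.541
```

Emit:
arm_command(motion=[[35,0,40,34,0,0,0],[35,0,35,30,0,0,0],[35,0,15,14,-9,0,0],[35,0,0,0,-10,0,0],[35,0,0,0,-10,0,0]])

```text
clock: 19.85
position: [0.5561, 0.1048, 0.3403]
ee_rot: [-1.269, 1.169, 1.268]
force: [-0.3, -0.6, -2.4]
width: 0.546
```

Emit:
arm_command(motion=[[35,0,0,0,-10,0,0],[35,0,0,0,0,0,0],[35,0,0,0,0,0,0]])

```text
clock: 20.23
position: [0.5563, 0.1044, 0.3397]
ee_rot: [-1.388, 1.083, 1.387]
force: [0.3, -0.1, -2.2]
width: 0.543
```

Run:
```python
from h import *
W,C,im,uv=cloud('wrist'); cv2.imwrite('pics/w6.png',im['frame'][:,:,::-1])
s,M,g=grasp(); print(g,s['clock'],s['width']*92,s['joints'].round(2),'zaz',np.degrees(np.arctan2(M[1,2],M[0,2])))
for r in (.075,.085):
  m=band(W,(.5567,.105),r,.05,.003); print('stir',m.sum(),fit(W[m],'r'))
print(go([.5567,.105,.094]))
```

```text
[0.55630369 0.10457086 0.18054461] 20.275 50.166819161174985 [-0.49  0.41  0.29  1.82 -0.14  0.93  1.67] zaz 104.11157807819936
stir 7992 (array([552.6, 104.1]), array([ 90.9, 101.9]), 14.1, 7992)
stir 7992 (array([552.6, 104.1]), array([ 90.9, 101.9]), 14.1, 7992)
[86.5 -0.5  0.3]
```

View pics/w6.png

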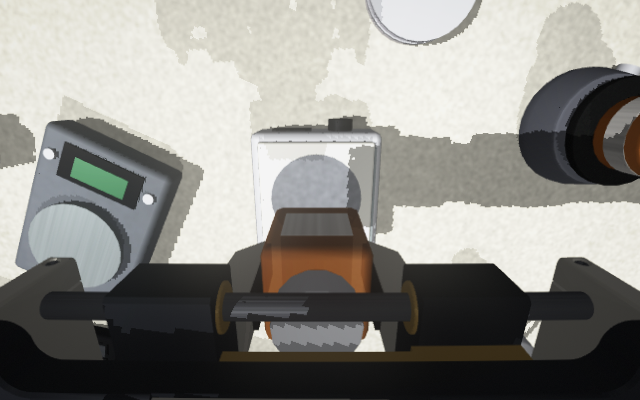

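The bottle is held square to the stirrer plate at (316,190) and centred over it. Lowering.

Emit:
arm_command(motion=[[35,25,0,0,0,0,0],[35,40,0,0,0,0,0],[35,18,0,0,0,0,0],[35,3,0,0,0,0,0],[35,0,0,0,0,0,0]])

```text
clock: 20.9
position: [0.5566, 0.1048, 0.2538]
ee_rot: [-1.39, 1.081, 1.39]
force: [0.2, -0.0, -2.4]
width: 0.546
```

Emit:
arm_command(motion=[[35,1,0,0,0,0,0],[35,0,0,0,0,0,0]])

```text
clock: 21.15
position: [0.5565, 0.1048, 0.2529]
ee_rot: [-1.391, 1.079, 1.39]
force: [-0.2, 0.2, -2.9]
width: 0.546
```

Emit:
arm_command(motion=[[35,1,0,0,0,0,0],[35,0,0,0,0,0,0]])

```text
clock: 21.4
position: [0.5563, 0.1047, 0.2513]
ee_rot: [-1.391, 1.08, 1.391]
force: [0.2, -0.5, -1.2]
width: 0.543
```

Emit:
arm_command(motion=[[35,1,0,0,0,0,0],[35,0,0,0,0,0,0]])

```text
clock: 21.65
position: [0.5563, 0.1047, 0.2513]
ee_rot: [-1.39, 1.08, 1.391]
force: [-4.7, -0.3, 11.0]
width: 0.546
```

Emit:
arm_command(motion=[[60,0,0,0,0,0,0],[91.8,0,0,0,0,0,0],[91.8,0,0,0,0,0,0],[91.8,0,0,0,0,0,0],[91.8,-15,0,0,0,0,0]])

```text
clock: 22.28
position: [0.5559, 0.1047, 0.2649]
ee_rot: [-1.39, 1.082, 1.392]
force: [0.8, -1.5, 1.0]
width: 0.989
```

Emit:
arm_command(motion=[[91.8,-45,0,0,0,0,0],[91.8,-50,0,0,9,0,0],[91.8,-40,0,0,10,0,0],[91.8,0,0,0,9,0,0],[91.8,0,0,0,0,0,0]])

```text
clock: 22.9
position: [0.5562, 0.1048, 0.4014]
ee_rot: [-1.032, 1.311, 1.032]
force: [0.4, -0.5, 0.1]
width: 1.002
```

Run:
```python
from h import *
W,C,im,uv=cloud('wrist')
s,M,g=grasp(); print(g,s['width'],'zaz',np.degrees(np.arctan2(M[1,2],M[0,2])))
m=band(W,(.5567,.105),.035,.13,.006); print('cap',m.sum(),fit(W[m],'c'))
m=band(W,(.5567,.105),.038,.10,.013); print('body',m.sum(),fit(W[m],'r'))
m=band(W,(.5567,.105),.085,.05,.003); print('stir',m.sum(),fit(W[m],'r'))
print(go([.4295,-.332,.24]))
```

```text
[0.55607165 0.10485934 0.24171828] 1.0025942870590867 zaz 76.52346651355303
cap 1455 (array([556.9, 105.6]), 37.0, 1455)
body 1523 (array([556.9, 105.3]), array([50.4, 50.3]), 14.3, 1523)
stir 4863 (array([556.5, 105.3]), array([ 99.2, 101.6]), 14.4, 4863)
[   1.6   21.3 -454.3]
```

The square bottle is centred to 0.5 mm and aligned with the plate. Now the tall bottle on the tray.

Emit:
arm_command(motion=[[91.8,0,2,-44,0,0,0],[91.8,0,3,-58,0,0,0],[91.8,0,3,-58,0,0,0],[91.8,0,3,-58,0,0,0],[91.8,0,3,-58,0,0,0]])

```text
clock: 23.58
position: [0.4764, -0.1618, 0.4001]
ee_rot: [-1.034, 1.312, 1.035]
force: [0.7, -0.6, -0.7]
width: 1.001
```

Emit:
arm_command(motion=[[91.8,0,3,-58,0,0,0],[91.8,0,3,-58,0,0,0],[91.8,0,1,-42,0,0,0],[91.8,0,0,-20,0,0,0],[91.8,0,0,0,0,0,0]])

```text
clock: 24.2
position: [0.4274, -0.3328, 0.3999]
ee_rot: [-1.031, 1.314, 1.032]
force: [0.2, 1.7, -0.5]
width: 0.999
```

Run:
```python
from h import *
W,C,im,uv=cloud('wrist')
s,M,g=grasp(); print(g,s['clock'],s['joints'].round(2))
m=band(W,(.430,-.332),.03,.105,.006); c=fit(W[m],'c'); print(m.sum(),c)
print(go([c[0][0]/1000-.001,c[0][1]/1000,.065]))
```

```text
[ 0.42797239 -0.33137175  0.24080348] 24.25 [ 0.11  0.33  0.6   1.82 -0.21  1.06  2.12]
730 (array([ 430.3, -332.5]), 28.9, 730)
[175.8  -1.8  -0.9]
```

Emit:
arm_command(motion=[[91.8,45,-2,0,0,0,0],[91.8,55,0,0,0,0,0],[91.8,55,0,0,0,0,0],[91.8,21,0,0,0,0,0],[91.8,0,0,0,0,0,0]])

```text
clock: 24.88
position: [0.4305, -0.33, 0.2227]
ee_rot: [-1.03, 1.312, 1.037]
force: [0.4, 0.4, 0.4]
width: 1.001
```

Emit:
arm_command(motion=[[20,0,0,0,0,0,0],[20,0,0,0,0,0,0],[20,0,0,0,0,0,0],[20,0,0,0,0,0,0],[20,0,0,0,0,0,0]])

```text
clock: 25.5
position: [0.4304, -0.3319, 0.2244]
ee_rot: [-1.032, 1.313, 1.031]
force: [-0.5, -0.7, -0.2]
width: 0.508
```

Emit:
arm_command(motion=[[20,0,0,0,0,0,0]])

```text
clock: 25.62
position: [0.4304, -0.3319, 0.2243]
ee_rot: [-1.031, 1.313, 1.031]
force: [0.5, -1.3, 0.9]
width: 0.428
```

Run:
```python
from h import *
s,M,g=grasp(); print(g,s['width']*92,s['force'],go([.6628-.0012,-.1103,.19]))
```

```text
[ 0.43040325 -0.33194211  0.0652583 ] 39.374050102058725 [ 0.50273941 -1.33029337  0.85176567] [-124.7 -172.2  270.1]
```

Emit:
arm_command(motion=[[20,-20,0,0,0,0,0],[20,-45,0,0,0,0,0],[20,-45,0,0,0,0,0],[20,-15,-20,31,0,0,0],[20,0,-30,47,0,0,0]])

```text
clock: 26.25
position: [0.4973, -0.269, 0.351]
ee_rot: [-1.03, 1.313, 1.026]
force: [1.0, -0.5, -2.4]
width: 0.428
```

Emit:
arm_command(motion=[[20,0,-30,47,0,0,0],[20,0,-30,47,0,0,0],[20,0,-30,47,0,0,0],[20,0,-22,34,0,0,0],[20,0,-11,17,0,0,0]])

```text
clock: 26.88
position: [0.6636, -0.1079, 0.3483]
ee_rot: [-1.033, 1.312, 1.035]
force: [-1.0, 0.0, -2.5]
width: 0.436
```

Emit:
arm_command(motion=[[20,0,0,0,0,0,0],[20,0,0,0,0,0,0]])

```text
clock: 27.12
position: [0.6612, -0.1126, 0.3493]
ee_rot: [-1.03, 1.315, 1.03]
force: [0.0, 0.5, -2.0]
width: 0.431
```

Run:
```python
from h import *
W,C,im,uv=cloud('wrist'); cv2.imwrite('pics/w7.png',im['frame'][:,:,::-1])
s,M,g=grasp(); print(g,s['clock'],s['width']*92,s['force'],go([.6628,-.1103,.107]))
m=band(W,(.663,-.110),.048,.045,.0015); print('pan',m.sum(),fit(W[m],'c'))
```

```text
[ 0.66105957 -0.11285539  0.1904076 ] 27.175 39.60468963018339 [-0.12841302  0.03913659 -1.78414812] [83.4 -1.1  3. ]
pan 3769 (array([ 662.7, -110.1]), 89.2, 3769)
```

View pics/w7.png

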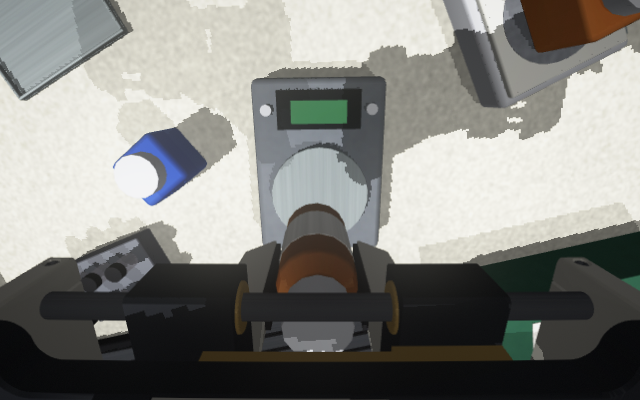

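The tall bottle is held upright just over the empty pan at (320,190). I'll make a small correction and lower it.

Emit:
arm_command(motion=[[20,25,-1,2,0,0,0],[20,35,0,0,0,0,0],[20,18,0,0,0,0,0],[20,5,0,0,0,0,0],[20,0,0,0,0,0,0]])

```text
clock: 27.8
position: [0.6639, -0.1097, 0.2672]
ee_rot: [-1.031, 1.313, 1.03]
force: [-0.4, -0.1, -1.3]
width: 0.429
```

Emit:
arm_command(motion=[[20,0,0,0,0,0,0],[20,0,0,0,0,0,0]])

```text
clock: 28.05
position: [0.664, -0.1088, 0.2668]
ee_rot: [-1.032, 1.312, 1.031]
force: [0.1, 0.5, -1.6]
width: 0.435
```

Emit:
arm_command(motion=[[20,1,1,-1.5,0,0,0],[20,0,0,0,0,0,0],[20,0,0,0,0,0,0]])

```text
clock: 28.42
position: [0.6632, -0.1094, 0.2662]
ee_rot: [-1.032, 1.31, 1.031]
force: [1.4, 2.8, 5.9]
width: 0.428
```

Emit:
arm_command(motion=[[20,1,0,0,0,0,0],[20,0,0,0,0,0,0]])

```text
clock: 28.68
position: [0.6633, -0.1095, 0.2661]
ee_rot: [-1.032, 1.309, 1.031]
force: [-0.5, 3.7, 13.6]
width: 0.43
```

Emit:
arm_command(motion=[[20,1,0,0,0,0,0],[20,0,0,0,0,0,0]])

```text
clock: 28.92
position: [0.6633, -0.1097, 0.2659]
ee_rot: [-1.032, 1.309, 1.03]
force: [-2.8, 4.6, 20.1]
width: 0.429
```

Emit:
arm_command(motion=[[20,-2,0,0,0,0,0],[20,0,0,0,0,0,0]])

```text
clock: 29.18
position: [0.6628, -0.11, 0.2661]
ee_rot: [-1.032, 1.312, 1.031]
force: [-0.2, 2.0, 8.5]
width: 0.432
```

Emit:
arm_command(motion=[[55,0,0,0,0,0,0],[91.8,0,0,0,0,0,0],[91.8,0,0,0,0,0,0],[91.8,0,0,0,0,0,0],[91.8,-15,0,0,0,0,0]])

```text
clock: 29.8
position: [0.662, -0.1098, 0.2796]
ee_rot: [-1.03, 1.315, 1.033]
force: [0.2, 0.4, -0.2]
width: 0.929
```

Emit:
arm_command(motion=[[91.8,-50,0,0,0,0,0],[91.8,-50,0,0,0,0,0],[91.8,-40,0,0,0,0,0],[91.8,0,0,0,0,0,0]])

```text
clock: 30.3
position: [0.663, -0.1108, 0.4252]
ee_rot: [-1.035, 1.307, 1.026]
force: [-0.1, -0.0, 0.5]
width: 1.004
```

Run:
```python
from h import *
W,C,im,uv=cloud('wrist')
s,M,g=grasp(); print(g,s['width'],s['force'])
m=band(W,(.663,-.110),.03,.145,.006); print('cap',m.sum(),fit(W[m],'c'),W[m][:,2].mean())
m=band(W,(.663,-.110),.048,.045,.0015); print('pan',m.sum(),fit(W[m],'c'))
for c in('top','side'):
    cv2.imwrite(f'pics/{c}9.png',get_image(c)['frame'][:,:,::-1])
    for n in 'tall_bottle_mid square_bottle_mid wide_jar_mid beaker_mid wash_bottle_mid vial_rack_mid'.split():
        print(n,[(np.round(d['point'],4),round(d['p'],2)) for d in pinpoint(c,n)[:2]])
```

```text
[ 0.6632205  -0.1104042   0.26372412] 1.0014888517674883 [ 0.12837691 -0.60439191 -0.31119148]
cap 852 (array([ 663.2, -110.2]), 29.2, 852) 0.14371116056833283
pan 2089 (array([ 662.6, -110. ]), 89.2, 2089)
tall_bottle_mid [(array([ 0.7156, -0.3529,  0.0282]), 0.35)]
square_bottle_mid [(array([ 0.6009, -0.247 ,  0.0353]), 0.84), (array([0.5566, 0.1019, 0.0892]), 0.68)]
wide_jar_mid [(array([0.6702, 0.3288, 0.0479]), 0.66)]
beaker_mid []
wash_bottle_mid [(array([0.6704, 0.3285, 0.0526]), 0.65)]
vial_rack_mid [(array([ 0.7148, -0.3542,  0.0294]), 0.82)]
tall_bottle_mid [(array([ 0.6619, -0.1095,  0.0962]), 0.76)]
square_bottle_mid [(array([0.5592, 0.103 , 0.0932]), 0.72), (array([ 0.601 , -0.2505,  0.0451]), 0.57)]
wide_jar_mid [(array([0.4381, 0.3385, 0.0933]), 0.78)]
beaker_mid [(array([ 0.3805, -0.0054,  0.0381]), 0.86)]
wash_bottle_mid [(array([0.6713, 0.3288, 0.0498]), 0.92)]
vial_rack_mid [(array([ 0.7103, -0.3514,  0.0309]), 0.97)]
```

View pics/side9.png

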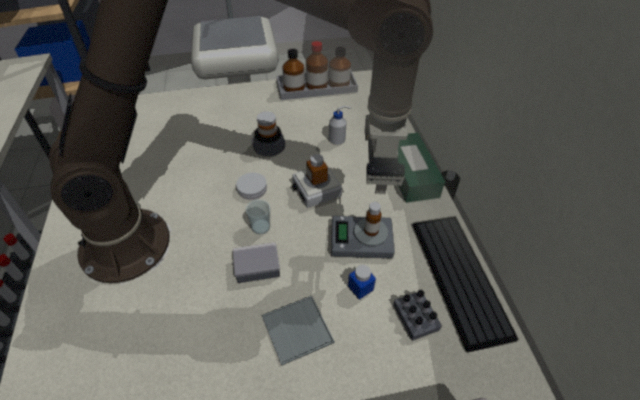

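The side view shows the tall bottle on the pan at (373,220), the square bottle on the stirrer at (317,172) and the jar on the shaker at (267,127). The tray is empty and the bystanders are where they were. The gripper is clear of everything, so I'm handing in.

```bash
python3 -c "
from cell import arm
print(arm.sign_off())"
```

```text
the job is handed in; nothing more can be done
None
```

The job is handed in, at about 30 s on the robot's clock. I parked the tall bottle on the steel tray, moved the jar to the shaker and the square bottle to the stirrer, then set the tall bottle on the balance pan.

**Placement:** the wrist depth camera put all three samples upright and within about 0.6 mm of centre. The offsets were about 0.2 mm for the jar, 0.4 mm for the square bottle (lined up with the plate) and 0.6 mm for the tall bottle. The absolute calibration is only good to about 2 mm.

**Forces:** each sample was lowered in small steps until it touched. I pressed the tall bottle onto the pan with about 20 N before backing off to about 8 N and releasing.

**Bystanders:** the side camera found the beaker, wash bottle and vial rack within about 2 mm of where they started. The blue look-alike was not touched.

**Disagreements:** in the last top view the network missed the beaker. It also put the tall bottle on the vial rack and the jar on the wash bottle. I put this down to the arm blocking that view, though I did not look at that picture; the side picture and wrist depth both contradict it.

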